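Line up the traverser: hold its spring lock down and slide the trolley's track to the lead

TASK

The two-track train traverser is locked in its middle parking position. Press the spring button inside the loop handle down and, holding it, push the deck sideways by the handle so that the track with the trolley lines up with the fixed lead track; then let go so the button springs fully up and locks the deck there. Only press and push: both cars ride along standing on their tracks, and the things lying around stay where they are.

Things in the scene. Friction and masses are not known exactly. Their poses are not given: they have to be found in the camera images.
- traverser: Traverser (sliding transfer table), fixed: plywood base 150 x 400 mm. Origin on the table under the middle of the parked deck's tracks, z up; y along the tracks towards the button end, x across them, the way the deck slides. Lead track at x 0, y -190 to -105 mm. Deck 124 mm wide, y -103 to 135, top 36 mm up; its two tracks at +-31 mm, rails 44 mm up. Steel index plate on it to y 197, top 40 mm up.
- deck (a joint): Travel of the deck along the traverser's x, m: about 0 parked; +0.031 puts the -x track, -0.031 the +x track in line with the lead. End stops at +-0.0322. It locks, with 1.6 mm of play each way, where one of the plate's three holes (at -31, 0, +31 mm) meets the plunger and the button is up. Freed it slides with 1.5 to 3 N of friction.
- button (a joint): How far the spring button is pressed, m: 0 up, 0.010 fully down. The parked deck is free from 0.006. The spring pushes back with 3 N at the top, 6.5 N fully down. Once the deck has moved 5 mm off a hole the plate keeps the button down (at about 0.005) until the next hole, where it springs up if nothing presses on it.
- button_top (a point): Centre of the flat top of the mushroom button, 42 mm across, 8 mm thick: 60 mm above the table when up, 50 mm fully down. It stands on the fixed base at x 0, y 172 mm of the traverser and does not move with the deck.
- handle_center (a point): Middle of the opening of the loop handle, a flat-lying U of 9 mm round bar fixed to the deck, from 63 to 72 mm above the table, 3 mm above the button, which it surrounds seen from above. Inner faces of its two side bars (along the traverser's y) 25 mm either side in x; opening 84 mm long in y. A fingertip put down through it presses the button and, moved along x, pushes a side bar.
- deck_mid (a point): Middle of the deck's tracks at rail-top height (44 mm above the table); moves with the deck; axes as the traverser's.
- lead_end (a point): Middle of the fixed lead track's end facing the deck, at rail-top height.
- trolley_center (a point): The trolley (passenger street-car with a row of windows and a trolley pole on its roof), loose, 53 mm wide, 172 mm long, 76 mm high; the point is at its middle, 38 mm above its wheels. It stands on one of the deck's two tracks, which one varies; its long axis (its y) lies along the traverser's y.
- tender_center (a point): The tender (dark engine tender with a coal load and no windows), loose, 56 mm wide, 198 mm long, 72 mm high; the point is at its middle, 36 mm above its wheels. It stands on the other track of the deck.
- oil_bottle: Bystander: oil bottle with a long nozzle, 32 mm across, 90 mm high; origin under its middle.
- small_driver: Bystander: small screwdriver lying on the table, 120 mm long (along its y), 17 mm thick; origin under its middle.
- pin_tin: Bystander: low round tin, 52 mm across, 23 mm high; origin under its middle.
- signal: Bystander: toy block signal on a post, 30 mm foot, 135 mm high; origin under its middle.

How it is judged:
By the outcome, as a careful person would: the job done as asked, in the order asked, and still so for the second after the job is handed in, with the robot touching nothing.
It also fails if it takes over 32 s, if anything falls off the work surface, if the arm or the gripper's body presses on something with over 40 N, if the wrist force passes 120 N, or if a joint passes its speed limit or range.

ROBOT

A 6-joint arm with a two-finger parallel gripper is mounted at the origin on the work surface; the furniture and walls round the work are solid. World frame = base frame: x ahead of the robot, y to its left, z up, the work surface at z = 0. Lengths are in m, angles in rad, forces in N, time in s.
With the tool pointing down it reaches from about 0.25 to 0.775 m from the base axis. Payload 4 kg.
Tool frame: the origin (TCP) lies at the centre of the arm's flange, where the gripper is bolted on; the fingertips stand 199 mm ahead of it and the grasp point (between the pads) lies 180 mm ahead of it; z points along the fingers, y is the line along which they close (so a half turn about z gives the same grasp; the last joint's range is limited). The gripper opens to 94 mm and grips with 3 to 60 N. Pads are 16 mm wide; open, the fingers measure 119 mm over their backs; the gripper's body (75 mm by 177 mm) begins 78 mm behind the grasp point.
Start: joints at [-1.414, 0.087, 1.371, -0, 1.684, -0.103], TCP at [0.141, -0.532, 0.405] pointing down, gripper open.
Joint ranges: [-3.1, 3.1], [-0.76, 2.03], [0.27, 2.55], [-1.08, 4.22], [0.17, 2.65], [-2.57, 2.57]. Speed limits (rad/s): [2.79, 2.79, 3.14, 3.14, 3.14, 3.14].

INTERFACE

Orientations are given as [roll, pitch, yaw] about the fixed x, y, z axes, in that order (R = Rz(yaw) Ry(pitch) Rx(roll)).
In Python, from bench import robot, eyes, models gives the robot as it stands.
- The arm moves only by the tool step_arm, never from a script. Its argument "commands" is a list that holds one entry, the list of rows, each a list of 7 numbers: the shift along the tool's x, y, z in mm, then the turn, a rotation vector about the tool's x, y, z in rad, then the finger opening in mm, from 0 to 94. In form: [[[tx, ty, tz, wx, wy, wz, gripper], ...]]. A call has 1 to 20 rows; each row shifts and turns the commanded pose from where the row before left it, along the tool's axes as they then stand; what a row does not reach is not made up. A row lasts 1/8 s, in which the tool goes at most 62.5 mm and 10.7 degrees, less where a joint would pass 70% of its speed; a pose out of reach is approached as far as the arm can. A call is refused whole if a number of a shift passes 62.5 or a number of a turn 0.188, either way. A call with a gripper value outside its range is refused whole. The fingers move at their own pace and stop on an object; the grip force is fixed at half the most. Time passes only in rows, so rows that do not move let the fingers close. It gives the time, the measured TCP pose, the force, the opening and the grip force at its end, in the units of the state.
- robot.get_obs(): the state, without advancing time (a new reading comes with each control period).
- eyes.snapshot(name): name is "side" or "top"; returns a dict with "color" (420x560x3 uint8, red, green, blue), "camera_matrix" (3x3 intrinsics, pixels), "D" ([k1, k2, p1, p2, k3] as OpenCV has them; the pictures are not rectified), "eye" and "rotation" of the camera in the world. Camera axes: x right, y up, looking along -z (the intrinsics and any distortion apply to the point x, -y, -z); pixel columns grow to the right and rows downward; lengths in m; the calibration is good to about 2 mm. A picture is of the moment at which its call begins. There is no depth.
- robot.close_job(): hands the job in; it is judged then, once.
Trained networks look in a picture, given as the dict that the camera call returned (one of the last four; its "shot" number tells which), for a name from the list of things; names that differ only in an ending like _2 or _b are one class to them, and where a whole thing is asked for, a point or a joint stands for the part that bears it (a point fixed in the world has none). Each returns a list of dicts, best first, with "confidence" (0 to 1); they miss things now and then, are a little off and sometimes report something else, mostly with a low value. They report only what shows in the picture. A call takes as long as a camera call.
- models.masks_of(picture, query): "mask" (420x560 bool, what is visible of it) and "xy" ([column, row] in pixels, amid what is visible of it).
- models.tip_of(picture, query): "xy" ([column, row] in pixels: a listed point, or the origin of a listed thing).
The state is a dict: "time": time; "joint_positions": joint angles; "qvel": joint speeds; "joint_torque": joint torques, N m; "tool_pos": TCP position; "ee_rot": TCP orientation; "wrist_force": force on the tool from outside, world axes, zero at the start; "wrist_torque": the same for the moment, N m; "width": finger opening in m; "finger_force": force on a finger pad.
Only numpy, scipy, OpenCV 4.12 (cv2) and the standard library are available. Lean on these libraries where they do the work, as an engineer would, in place of code of your own. Each camera call takes 0.05 s, during which the arm holds its last target. There are 200 camera calls.

## Working session

There is one attempt and no reset: what is moved stays moved. The work goes in short steps, Python scripts to look and compute and a tool call to move; the robot and the scene stay as the last step left them, time stands still between calls to the robot, and variables do not carry over. Pictures are saved under pics/ and viewed, at most 10 in all, crops included, and the job is handed in when it is done.

Besides the shell and the picture viewer there is one more tool, called after "Emit:" in YAML: its name, and indented under it one key for each argument. step_arm: Moves the arm, as the interface text tells. Its arguments: {"type":"object","properties":{"commands":{"type":"array"}},"required":["commands"]}

```bash
mkdir -p pics; cat > h.py <<'E'
import numpy as np, cv2
from bench import robot, eyes, models
def ray(p,xy):
    u=cv2.undistortPoints(np.array([[xy]],float),np.array(p["camera_matrix"]),np.array(p["D"],float))[0,0]
    return np.array(p["eye"]),np.array(p["rotation"])@np.array([u[0],-u[1],-1])
def atz(p,xy,z):
    e,d=ray(p,xy); return e+d*(z-e[2])/d[2]
def proj(p,P):
    c=(np.atleast_2d(P)-np.array(p["eye"]))@np.array(p["rotation"])*[1,-1,-1]
    return cv2.projectPoints(c,np.zeros(3),np.zeros(3),np.array(p["camera_matrix"]),np.array(p["D"],float))[0][:,0]
def save(p,n,c=None):
    im=p["color"][:,:,::-1]
    if c: im=cv2.resize(im[c[1]:c[3],c[0]:c[2]],None,fx=c[4],fy=c[4],interpolation=cv2.INTER_CUBIC)
    cv2.imwrite("pics/"+n,im)
E
python3 - <<'E'
from h import *
np.set_printoptions(precision=4,suppress=True)
Z=dict(traverser=0,button_top=.06,handle_center=.0675,deck_mid=.044,lead_end=.044,trolley_center=.074,tender_center=.072,signal=0,oil_bottle=0,pin_tin=0,small_driver=0)
for n in("top","side"):
    p=eyes.snapshot(n); save(p,n+"0.png"); print(n,p["eye"])
    for q,z in Z.items():
        r=models.tip_of(p,q)[:2]
        for a in r: print(q,np.round(a["xy"],1),round(a["confidence"],2),atz(p,a["xy"],z))
E
```

```text
top [ 0.2547 -0.0696  1.0314]Traceback (most recent call last):
  File "<stdin>", line 8, in <module>
  File "h.py", line 7, in atz
    e,d=ray(p,xy); return e+d*(z-e[2])/d[2]
                                       ~^^^
IndexError: invalid index to scalar variable.
```

View pics/top0.png

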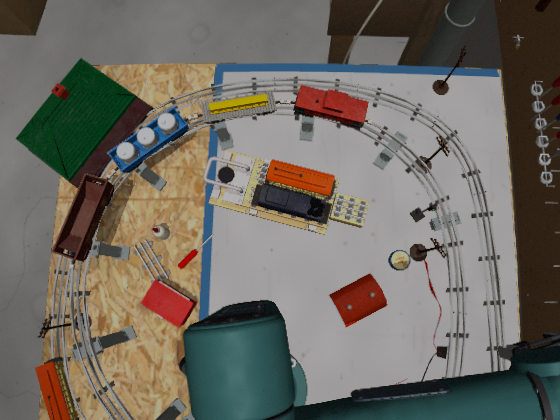

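The top view shows the traverser with its button at about (226,175), the orange trolley at (300,178) and the black tender at (292,202). The rotation is not a 3x3 matrix, so I'll check its format.

View pics/side0.png

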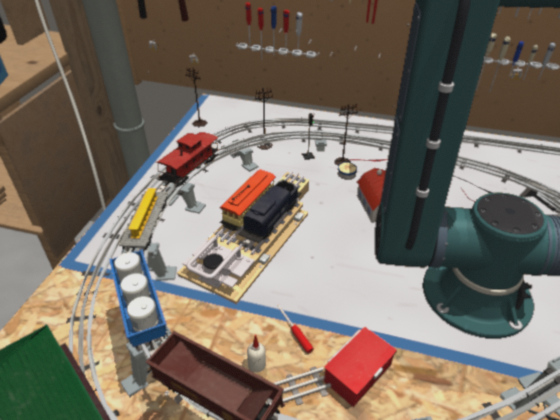

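The side view shows the button at (212,262), the orange trolley on the far-left track at (248,198), the dark tender at (272,208), the screwdriver at (298,330) and the bottle at (256,355). The rotation is given as roll-pitch-yaw.

```bash
sed -i 's/np.array(p\["rotation"\])/Rm(p)/g; 2a from scipy.spatial.transform import Rotation\ndef Rm(p): return Rotation.from_euler("xyz",p["rotation"]).as_matrix()' h.py
python3 - <<'E'
from h import *
np.set_printoptions(precision=4,suppress=True)
Z=dict(traverser=0,button_top=.06,handle_center=.0675,deck_mid=.044,lead_end=.044,trolley_center=.074+.008,tender_center=.08,signal=0,oil_bottle=0,pin_tin=0,small_driver=0)
ps={n:eyes.snapshot(n) for n in("top","side")}
for q,z in Z.items():
    R=[]
    for n,p in ps.items():
        r=models.tip_of(p,q)[:1]
        for a in r: print(q,n,np.round(a["xy"],1),round(a["confidence"],2),atz(p,a["xy"],z)); R.append(ray(p,a["xy"]))
    if len(R)==2:
        A=np.c_[R[0][1],-R[1][1]]; t=np.linalg.lstsq(A,R[1][0]-R[0][0],rcond=None)[0]
        a,b=[R[i][0]+t[i]*R[i][1] for i in(0,1)]; print("   tri",(a+b)/2,"gap",np.linalg.norm(a-b))
E
```

```text
traverser top [419.6 213.1] 0.57 [ 0.4397 -0.3862  0.    ]
traverser side [259.4 230.6] 0.68 [ 0.4753 -0.0577  0.    ]
   tri [ 0.5754 -0.5146 -0.4538] gap 0.10992642146801308
button_top top [222.3 172.6] 0.5 [0.5212 0.117  0.06  ]
button_top side [213.5 258.1] 0.75 [0.5196 0.1037 0.06  ]
   tri [0.516  0.1142 0.0726] gap 0.0034288174024694976
handle_center top [226.8 173.6] 0.58 [0.5167 0.1042 0.0675]
handle_center side [215.6 258. ] 0.58 [0.5124 0.1087 0.0675]
   tri [0.5162 0.1047 0.063 ] gap 0.0034849097748910476
lead_end top [333.4 202.1] 0.92 [ 0.455  -0.1596  0.044 ]
lead_end side [280.4 194.3] 0.81 [ 0.4499 -0.1474  0.044 ]
   tri [ 0.4555 -0.1608  0.0328] gap 0.0036333696653543354
trolley_center top [297.9 178.9] 0.61 [ 0.5024 -0.0708  0.082 ]
trolley_center side [245.7 195. ] 0.56 [ 0.5122 -0.079   0.082 ]
   tri [ 0.5047 -0.0702  0.0892] gap 0.008167168883969133
tender_center top [289.8 204. ] 0.81 [ 0.441  -0.0527  0.08  ]
tender_center side [269.7 210.6] 0.78 [ 0.4454 -0.0448  0.08  ]
   tri [ 0.445  -0.0522  0.073 ] gap 0.005186210180786257
signal top [198.3 252.8] 0.71 [0.3251 0.1799 0.    ]
signal side [309.5 155.7] 0.54 [ 0.4322 -0.3845  0.    ]
   tri [0.3175 0.0993 0.3432] gap 0.031918224754438625
oil_bottle top [161.1 233.2] 0.76 [0.3732 0.281  0.    ]
oil_bottle side [256.4 366. ] 0.57 [0.3749 0.2755 0.    ]
   tri [0.3731 0.279  0.0062] gap 0.0010737211872004916
pin_tin top [398.1 260.2] 0.71 [ 0.3178 -0.3281  0.    ]
pin_tin side [349.1 176.9] 0.51 [ 0.3095 -0.3182  0.    ]
   tri [ 0.3145 -0.3307 -0.0094] gap 0.007675667399475867
small_driver top [194.5 252.5] 0.71 [0.3256 0.1898 0.    ]
small_driver side [291.5 329.2] 0.79 [0.3344 0.184  0.    ]
   tri [0.3292 0.1886 0.0069] gap 0.008190170378014094
```

```bash
cat >> h.py <<'E'
def pose(p,pts):
    c,s=np.cos(p[2]),np.sin(p[2]); P=np.array(pts,float); return np.c_[p[0]+c*P[:,0]-s*P[:,1],p[1]+s*P[:,0]+c*P[:,1],P[:,2]]
def overlay(pic,pr,name,c,d=0):
    im=cv2.resize(pic["color"][c[1]:c[3],c[0]:c[2],::-1],None,fx=c[4],fy=c[4],interpolation=cv2.INTER_CUBIC)
    t=np.linspace(0,2*np.pi,40); L=[]
    L.append(np.c_[.021*np.cos(t),.172+.021*np.sin(t),0*t+.06])
    for w in(25,34): L.append(np.array([[-w+d,130,67.5],[-w+d,214,67.5],[w+d,214,67.5],[w+d,130,67.5]])/1e3)
    L.append(np.array([[-62+d,-103,36],[62+d,-103,36],[62+d,135,36],[-62+d,135,36],[-62+d,-103,36]])/1e3)
    L.append(np.array([[-75,-200,0],[75,-200,0],[75,200,0],[-75,200,0],[-75,-200,0]])/1e3)
    for l,col in zip(L,[(0,255,0),(255,0,255),(255,0,255),(255,255,0),(0,0,255)]):
        q=(proj(pic,pose(pr,l))-[c[0],c[1]]+.5)*c[4]-.5
        cv2.polylines(im,[np.round(q).astype(int)],False,col,1)
    cv2.imwrite("pics/"+name,im)
E
python3 - <<'E'
from h import *
b=np.array([.5175,.108]);l=np.array([.4535,-.157])
y=(b-l)/np.linalg.norm(b-l); yaw=np.arctan2(-y[0],y[1]); m=(b+l)/2; o=m-y*.0335
print(o,yaw,np.linalg.norm(b-l))
a=eyes.snapshot("top"); overlay(a,[*o,yaw],"ovt.png",(190,130,390,260,4))
a=eyes.snapshot("side"); overlay(a,[*o,yaw],"ovs.png",(165,160,325,310,4))
A,B=[cv2.imread("pics/"+n) for n in("ovt.png","ovs.png")]
E
```

```text
[ 0.47763554 -0.05706379] -0.2369717168051471 0.2726187814513153
```

View pics/ovt.png

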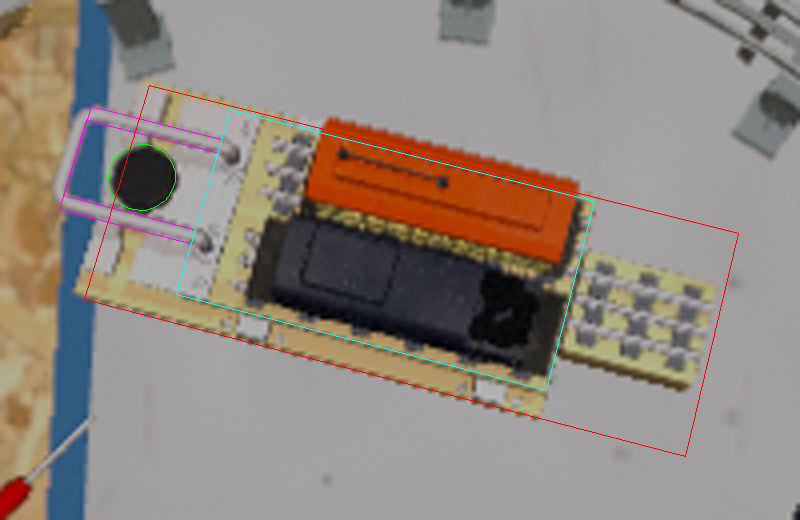

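View pics/ovs.png

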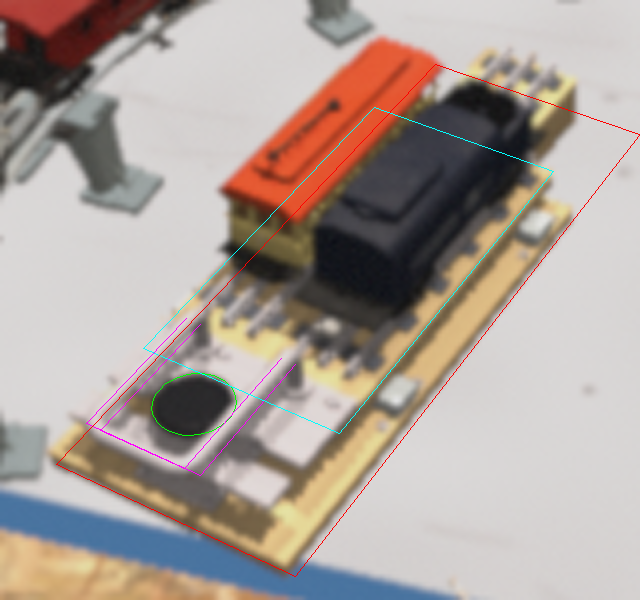

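The overlay matches the button to about 1 mm in both views, at world (0.5175, 0.108) with traverser yaw about -0.237. The trolley is on the +x track, so the deck must go to -0.031. I'll turn the tool so that its y lies along traverser x, close the fingers and go above the button.

Emit:
step_arm:
  commands:
    - [[0,0,0,0,0,-0.179,0],[0,0,0,0,0,-0.179,0],[0,0,0,0,0,-0.179,0],[0,0,0,0,0,-0.179,0],[0,0,0,0,0,-0.179,0],[0,0,0,0,0,-0.179,0]]

```text
time: 2.25
tool_pos: [0.1413, -0.5315, 0.4047]
ee_rot: [3.142, 0.0, 1.34]
wrist_force: [-0.6, 1.2, 0.1]
width: 0.0373
finger_force: 0.0
```

Emit:
step_arm:
  commands:
    - [[24,7,0,0,0,0,0],[47,14,0,0,0,0,0],[47,14,0,0,0,0,0],[47,14,0,0,0,0,0],[47,14,0,0,0,0,0],[47,14,0,0,0,0,0],[47,14,0,0,0,0,0],[47,14,0,0,0,0,0],[47,14,0,0,0,0,0],[47,14,0,0,0,0,0],[47,14,0,0,0,0,0],[47,14,0,0,0,0,0],[47,14,0,0,0,0,0],[47,14,0,0,0,0,0],[47,14,0,0,0,0,0],[29,14,0,0,0,0,0],[0,0,0,0,0,0,0],[0,0,0,0,0,0,0]]

```text
time: 4.5
tool_pos: [0.5188, 0.1081, 0.4046]
ee_rot: [-3.141, 0.001, 1.334]
wrist_force: [-1.0, 0.1, -0.1]
width: 0.0004
finger_force: 0.0
```

Emit:
step_arm:
  commands:
    - [[0,-1,30,0,0,0,0],[0,0,30,0,0,0,0],[0,0,30,0,0,0,0],[0,0,20,0,0,0,0],[0,0,10,0,0,0,0],[0,0,0,0,0,0,0]]

```text
time: 5.25
tool_pos: [0.5178, 0.1081, 0.2845]
ee_rot: [-3.141, 0.0, 1.333]
wrist_force: [0.1, 0.1, -0.0]
width: 0.0005
finger_force: 0.0
```

```bash
python3 - <<'E'
from h import *
pr=[.4776,-.0571,-.237]
a=eyes.snapshot("top"); save(a,"t1.png",(190,130,330,260,4))
b=eyes.snapshot("side"); save(b,"s1.png",(165,160,325,310,4))
A,B=cv2.imread("pics/t1.png"),cv2.imread("pics/s1.png")
A=cv2.resize(A,(400,371)); B=cv2.resize(B,(396,371)); cv2.imwrite("pics/c1.png",np.hstack([A,B]))
E
```

```text
(no output)
```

View pics/c1.png

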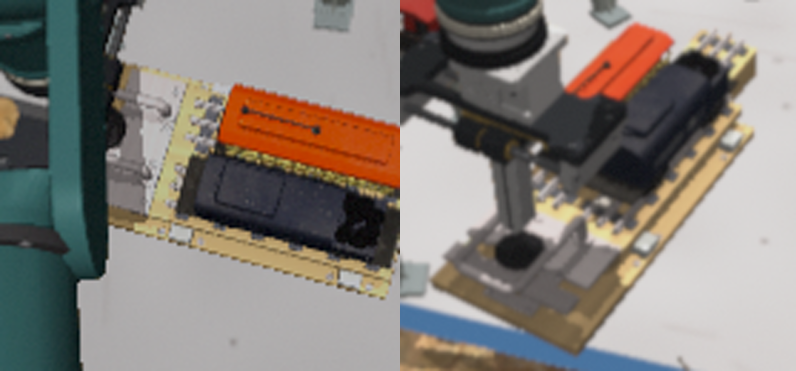

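Tip hangs over the button (side crop: tip at (512,230), button at (519,252)), inside the loop. Descending to press about 9 mm.

Emit:
step_arm:
  commands:
    - [[0,0,10,0,0,0,0],[0,0,10,0,0,0,0],[0,0,6,0,0,0,0],[0,0,0,0,0,0,0]]

```text
time: 5.85
tool_pos: [0.518, 0.1089, 0.2583]
ee_rot: [-3.14, 0.001, 1.334]
wrist_force: [-1.9, -0.3, 3.7]
width: 0.0004
finger_force: 1.5
```

Emit:
step_arm:
  commands:
    - [[0,0,3,0,0,0,0],[0,0,3,0,0,0,0],[0,0,2,0,0,0,0],[0,0,0,0,0,0,0]]

```text
time: 6.35
tool_pos: [0.5181, 0.1089, 0.2509]
ee_rot: [-3.141, 0.0, 1.334]
wrist_force: [-3.0, 0.2, 6.3]
width: 0.0005
finger_force: 2.8
```

Emit:
step_arm:
  commands:
    - [[0,-4,0,0,0,0,0],[0,-3,0,0,0,0,0],[0,-3,0,0,0,0,0],[0,-3,0,0,0,0,0],[0,-3,0,0,0,0,0]]

```text
time: 6.98
tool_pos: [0.504, 0.1125, 0.252]
ee_rot: [3.135, -0.001, 1.334]
wrist_force: [5.2, -2.1, 3.3]
width: 0.0005
finger_force: 3.4
```

Emit:
step_arm:
  commands:
    - [[0,-2,0,0,0,0,0],[0,-2,0,0,0,0,0],[0,-2,0,0,0,0,0],[0,-2,0,0,0,0,0]]

```text
time: 7.48
tool_pos: [0.4963, 0.1144, 0.252]
ee_rot: [3.134, -0.002, 1.334]
wrist_force: [5.6, -0.8, 4.5]
width: 0.0002
finger_force: 3.3
```

Emit:
step_arm:
  commands:
    - [[0,-3,0,0,0,0,0],[0,-3,0,0,0,0,0],[0,-3,0,0,0,0,0],[0,-3,0,0,0,0,0],[0,-2,0,0,0,0,0]]

```text
time: 8.1
tool_pos: [0.481, 0.1179, 0.2505]
ee_rot: [-3.141, -0.0, 1.334]
wrist_force: [3.6, 0.6, 2.0]
width: 0.0002
finger_force: 2.1
```

```bash
python3 - <<'E'
from h import *
b=eyes.snapshot("side"); overlay(b,[.4776,-.0571,-.237],"s2.png",(165,160,325,310,4),d=-.022)
E
```

```text
(no output)
```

View pics/s2.png

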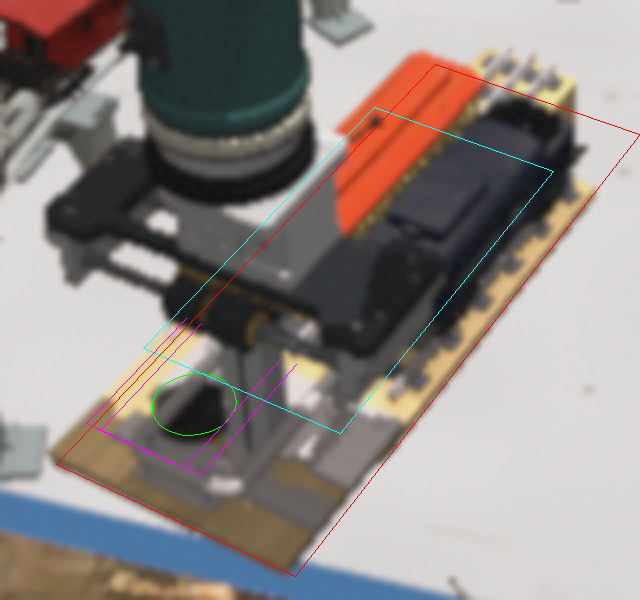

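The deck has moved well and both cars ride along; the tip is at about (255,450), beside the button (200,405). Continue slowly to the lock.

Emit:
step_arm:
  commands:
    - [[0,-1,0,0,0,0,0],[0,-1,0,0,0,0,0],[0,-1,0,0,0,0,0],[0,0,0,0,0,0,0]]

```text
time: 8.65
tool_pos: [0.4775, 0.1185, 0.2497]
ee_rot: [-3.138, 0.001, 1.334]
wrist_force: [0.3, -0.1, 0.2]
width: 0.0002
finger_force: 0.1
```

Emit:
step_arm:
  commands:
    - [[0,-1,0,0,0,0,0],[0,-1,0,0,0,0,0],[0,0,0,0,0,0,0]]

```text
time: 9.02
tool_pos: [0.4764, 0.1188, 0.2504]
ee_rot: [3.142, 0.001, 1.334]
wrist_force: [2.0, -1.0, -2.1]
width: 0.0006
finger_force: 1.1
```

Emit:
step_arm:
  commands:
    - [[0,-1,0,0,0,0,0],[0,0,0,0,0,0,0]]

```text
time: 9.28
tool_pos: [0.4759, 0.1189, 0.2506]
ee_rot: [3.139, 0.0, 1.334]
wrist_force: [4.8, -2.4, -3.9]
width: 0.0006
finger_force: 2.5
```

Emit:
step_arm:
  commands:
    - [[0,-1,0,0,0,0,0],[0,0,0,0,0,0,0]]

```text
time: 9.52
tool_pos: [0.4754, 0.119, 0.2507]
ee_rot: [3.137, 0.0, 1.334]
wrist_force: [7.0, -1.7, -4.7]
width: 0.0004
finger_force: 3.6
```

```bash
python3 - <<'E'
from h import *
b=eyes.snapshot("side"); save(b,"s3.png",(165,160,325,310,4)); print(robot.get_obs()["wrist_force"])
E
```

```text
[ 6.59381643 -2.89754664 -4.44082017]
```

View pics/s3.png

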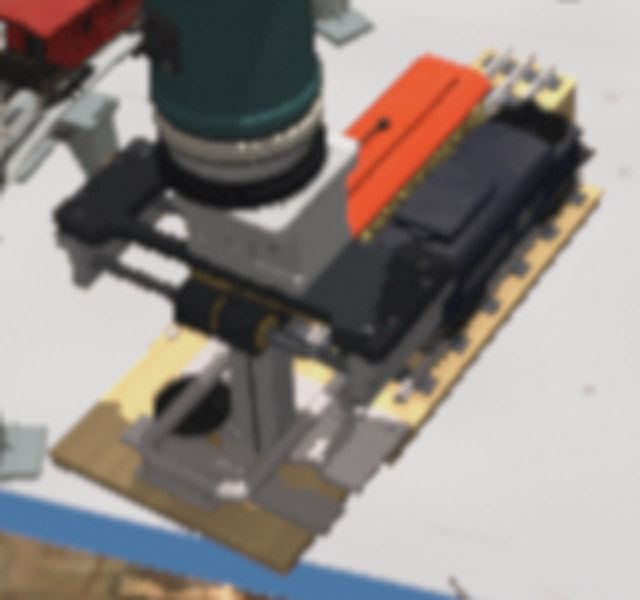

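Force rises without motion, so the deck is against its lock or stop. Backing off slightly and lifting.

Emit:
step_arm:
  commands:
    - [[0,2,0,0,0,0,0],[0,3,0,0,0,0,0],[0,0,0,0,0,0,0],[0,0,-5,0,0,0,0],[0,0,-10,0,0,0,0],[0,0,-25,0,0,0,0],[0,0,-40,0,0,0,0],[0,0,-40,0,0,0,0],[0,0,-30,0,0,0,0]]

```text
time: 10.7
tool_pos: [0.4791, 0.1183, 0.4038]
ee_rot: [3.139, -0.001, 1.334]
wrist_force: [0.4, 0.4, 0.3]
width: 0.0006
finger_force: 0.0
```

Emit:
step_arm:
  commands:
    - [[-20,-10,0,0,0,0,0],[-50,-12,0,0,0,0,0],[-50,-12,0,0,0,0,0],[-50,-12,0,0,0,0,0],[-50,-12,0,0,0,0,0],[-50,-12,0,0,0,0,0],[-50,0,0,0,0,0,0],[-50,0,0,0,0,0,0],[-50,0,0,0,0,0,0],[-30,0,0,0,0,0,0],[0,0,0,0,0,0,0]]

```text
time: 12.08
tool_pos: [0.305, -0.304, 0.4012]
ee_rot: [3.141, 0.0, 1.33]
wrist_force: [-0.5, 0.4, 0.1]
width: 0.0005
finger_force: 0.0
```

```bash
sed -i 's/d=0):/d=0):\n    d=d*1000/' h.py; python3 - <<'E'
from h import *
pr=[.4776,-.0571,-.237]
a=eyes.snapshot("top"); overlay(a,pr,"t4.png",(190,130,390,260,4),d=-.031)
b=eyes.snapshot("side"); overlay(b,pr,"s4.png",(165,160,325,310,4),d=-.031)
E
```

```text
(no output)
```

View pics/t4.png

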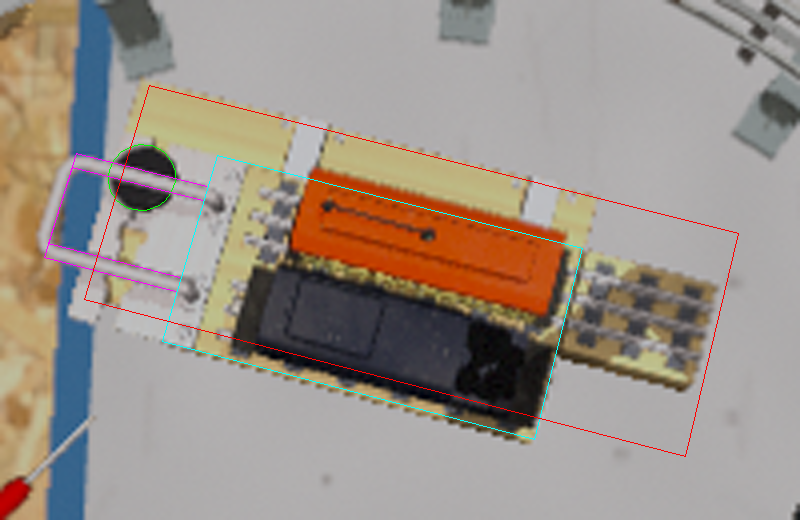

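View pics/s4.png

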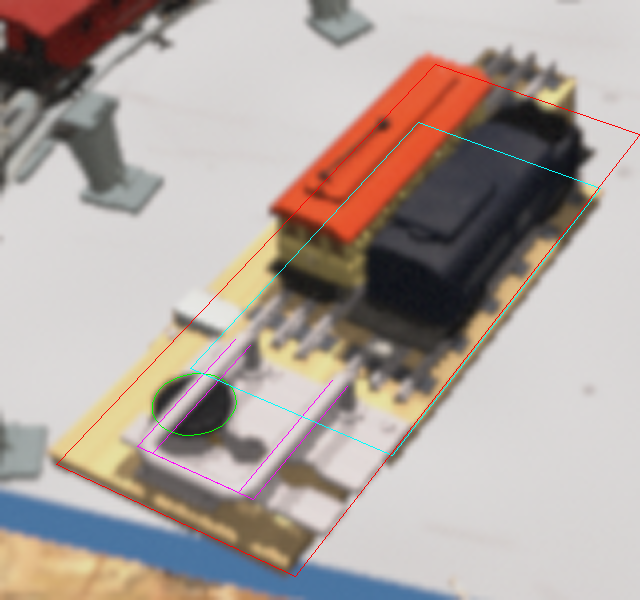

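Deck sits at about -31 mm with both cars standing and the button circle matching the "up" height. One numeric check of button height against the starting picture, and of deck travel.

```bash
python3 - <<'E'
from h import *
b=eyes.snapshot("side"); pr=[.4776,-.0571,-.237]
o=cv2.imread("pics/side0.png"); n=b["color"][:,:,::-1]
# lower-left/left rim of the button, not covered by the handle bar
for (x,y,w,h) in [(198,255,14,18)]:
    print(cv2.phaseCorrelate(np.float32(cv2.cvtColor(o[y:y+h,x:x+w],6)),np.float32(cv2.cvtColor(np.ascontiguousarray(n[y:y+h,x:x+w]),6))))
for im in(o,n): 
    g=im.mean(2); print([np.round(g[244:280,c]).astype(int).tolist() for c in(206,209)])
print("5mm drop px",proj(b,pose(pr,[[0,.172,.06],[0,.172,.055]])))
a=eyes.snapshot("top"); t0=cv2.imread("pics/top0.png"); t1=np.ascontiguousarray(a["color"][:,:,::-1])
T=t0[166:196,268:334]; r=cv2.matchTemplate(t1[150:240,240:360],T,5); l=cv2.minMaxLoc(r); print(l[1],l[3],[l[3][0]+240-268,l[3][1]+150-166])
print("expected",np.diff(proj(a,pose(pr,[[.031,-.01,.12],[0,-.01,.12]])),axis=0), robot.get_obs()["time"])
E
```

```text
((2.6721102319941306, -0.5317233421926844), 0.41876218848758273)
[[213, 212, 197, 170, 149, 147, 142, 143, 136, 129, 121, 97, 72, 52, 43, 42, 43, 43, 43, 43, 41, 38, 41, 57, 79, 91, 96, 98, 123, 174, 206, 206, 178, 136, 102, 92], [169, 153, 169, 177, 153, 133, 130, 137, 158, 171, 131, 74, 46, 43, 40, 43, 44, 44, 43, 44, 42, 42, 41, 40, 50, 77, 91, 94, 97, 127, 186, 213, 198, 155, 111, 94]]
[[192, 191, 193, 195, 197, 197, 198, 200, 199, 196, 184, 150, 102, 62, 48, 45, 55, 87, 140, 189, 212, 210, 191, 160, 126, 102, 95, 98, 116, 163, 202, 205, 180, 138, 106, 94], [184, 193, 198, 199, 199, 199, 197, 196, 195, 183, 131, 72, 46, 61, 101, 156, 199, 213, 207, 183, 149, 108, 70, 43, 48, 78, 90, 95, 97, 117, 165, 203, 211, 193, 155, 116]]
5mm drop px [[213.05607974 260.49586474]
 [213.27471348 262.19185499]]
0.9492747783660889 (25, 29) [-3, 13]
expected [[-3.40598029 12.63302403]] 12.275
```

The button's rim edges sit at the same pixel rows as at the start, so it is fully up. The trolley shifted [-3, 13] px against [-3.4, 12.6] expected. Handing in.

```bash
python3 -c "
from bench import robot
print(robot.close_job())"
```

```text
the job is handed in; nothing more can be done
None
```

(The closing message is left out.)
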